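Load, lock and press a bronze blank on the hand press

ROBOT

A 6-joint arm with a two-finger parallel gripper is mounted at the origin on the work surface. World frame = base frame: x ahead of the robot, y to its left, z up, the work surface at z = 0. Lengths are in m, angles in rad, forces in N, time in s.
With the tool pointing down it reaches from about 0.3 to 0.775 m from the base axis. Payload 14.6 kg.
Tool frame: the origin (TCP) lies at the very end of the fingers, on their centre line; the grasp point (between the pads) lies 19 mm behind it; z points along the fingers, y is the line along which they close (so a half turn about z gives the same grasp; the last joint's range is limited). The gripper opens to 94 mm and grips with 3 to 60 N. Pads are 16 mm wide; open, the fingers measure 119 mm over their backs; the gripper's body (75 mm by 177 mm) begins 78 mm behind the grasp point.
Start: joints at [-1.277, 0.3, 1.521, -0, 1.321, -0.067], TCP at [0.194, -0.515, 0.205] pointing down, gripper open.
Joint ranges: [-3.03, 3.03], [-0.79, 2.21], [0.23, 2.52], [-1.04, 4.18], [0, 3.07], [-2.55, 2.55]. Speed limits (rad/s): [2.22, 2.22, 2.57, 3.14, 3.14, 3.14].

INTERFACE

Orientations are given as [roll, pitch, yaw] about the fixed x, y, z axes, in that order (R = Rz(yaw) Ry(pitch) Rx(roll)).
In Python, from station import ctrl gives the robot as it stands. The module is installed in compiled form; this text tells all that it offers.
- The arm moves only by the tool step_arm, never from a script. Its argument "deltas" is a list of rows, each an object with "dp": the shift along the tool's x, y, z scaled (see below), a list of three; "twist": the turn about the tool's z scaled (see below). In form: [{"dp": [tx, ty, tz], "twist": twist}, ...]. A call has 1 to 12 rows; each row shifts and turns the commanded pose from where the row before left it, along the tool's axes as they then stand; what a row does not reach is not made up. The controller multiplies each number of a shift by 0.04 m and each number of a turn by 4 degrees. A row lasts 1/10 s, in which the tool goes at most 50 mm and 8.59 degrees, less where a joint would pass 70% of its speed; a pose out of reach is approached as far as the arm can. A call with a number of a shift or a turn outside -1 to 1 is refused whole. A call with a gripper value outside its range is refused whole. "gripper" is the opening, from -1 (shut) to 1 (fully open), set as the call begins (left out, the last holds). The fingers move at their own pace and stop on an object; "squeeze" is the grip in N (left out, the last holds). Time passes only in rows, so rows that do not move let the fingers close. It gives the time, the measured TCP pose, the force, the opening and the grip force at its end, in the units of the state.
- ctrl.get_obs(): the state, without advancing time (a new reading comes with each control period).
- ctrl.camera(name): name is "side" or "top" or "wrist"; returns (picture, depth): 400x640x3 uint8, red, green, blue; 400x640 float32, m along the optical axis (not along the pixel's ray), 0 where there is no reading.
- ctrl.get_calibration(name): a dict with "fx", "fy", "cx", "cy" (pixels), "world_to_cam" (4x4, takes a point from world to camera coordinates); the wrist camera has in their place "hand_eye" (4x4, takes a point from camera to tool coordinates, whose origin is the TCP and whose axes are the flange's). Camera axes: x right, y down, z forward; pixel columns grow to the right and rows downward; lengths in m; the calibration is good to about 2 mm. A picture is of the moment at which its call begins: read the wrist's pose just before it. get_calibration takes no time and is no camera call.
- ctrl.hand_in(): hands the job in; it is judged then, once.
Trained networks look in the newest picture that a camera, given by its name, has taken for a name from the list of things; names that differ only in an ending like _2 or _b are one class to them, and where a whole thing is asked for, a point or a joint stands for the part that bears it (a point fixed in the world has none). Each returns a list of dicts, best first, with "conf" (0 to 1); they miss things now and then, are a little off and sometimes report something else, mostly with a low value. They report only what shows in the picture. A call takes as long as a camera call.
- ctrl.spot_in(camera, label): "rect" ([left, top, right, bottom] as shares, 0 to 1, of the picture: columns of its width, rows of its height, round what is visible of it).
- ctrl.cut_out(camera, label): "pixels" (400x640 bool, what is visible of it) and "rect" ([left, top, right, bottom] as shares, 0 to 1, of the picture: columns of its width, rows of its height, round what is visible of it).
The state is a dict: "time_s": time; "qpos": joint angles; "joint_vel": joint speeds; "tau": joint torques, N m; "ee_pos": TCP position; "eef_rot": TCP orientation; "force": force on the tool from outside, world axes, zero at the start; "moment": the same for the moment, N m; "grip_width": finger opening in m; "grip_force": force on a finger pad.
Only numpy, scipy, OpenCV 4.12 (cv2) and the standard library are available. Lean on these libraries where they do the work, as an engineer would, in place of code of your own. Each camera call takes 0.05 s, during which the arm holds its last target. There are 200 camera calls.

TASK

Lay the round bronze blank flat in the matching round pocket of the hand press's sliding die, then push the die fully home under the ram. Next turn the red lock knob on the sloped console clockwise until it clicks past its detent and stays there. Last, pull the lever right down so that the yellow pressing block bears on the blank, and leave it down; leave the square blank and the other parts on the bench where they stand.

Things in the scene. Friction and masses are not known exactly. Their poses are not given: they have to be found in the camera images.
- round_blank: bronze-coloured round blank to be pressed: flange 46 mm diameter, 8 mm thick with a 2 mm chamfer below, with a round hub 20 mm diameter on top, 32 mm tall overall; 0.13 to 0.25 kg. Origin: centre of the underside, z up. Lies on the bench at one of two spots, the square blank at the other
- square_blank: same colour and height but with a square flange 46 x 46 x 8 mm; does not fit the pocket; leave alone. Origin: centre of the underside
- press: green hand (arbor) press fixed to the bench, pose varies. Origin: bench level on the ram's axis; its y axis points from the ram to the column. Head: 70 (x) x 110 (y) mm, y -30 to +80 mm, z 165 to 290 mm; ram and pressing block in front of the column at x = y = 0. A bed 20 mm high and 110 mm wide with two low guide rails (26 mm high) reaches from the ram to y = -315 mm and carries the die
- pocket (a point): centre of the floor of the round pocket in the sliding die, z up: pocket 50 mm diameter with a 3 mm lead-in chamfer, 8 mm deep, its mouth 42 mm above the bench; the die plate is 80 x 80 x 22 mm
- die (a joint): slide of the die along the press's +y, m: 0 to 0.02 at the start (out in the open, to load), stop at 0.13 = fully home under the ram; about 1.5 N to slide, stays where left
- die_handle (a point): grip of the die's upright handle, a steel post 18 mm diameter with a red ball 24 mm diameter on top (ball centre 8 mm above this point, top 88 mm above the bench), 125 mm from the pocket centre on the side away from the column; moves with the die
- console: grey die-lock console fixed to the bench, pose varies; 130 x 120 mm foot, top face 110 x 110 mm sloping 35 degrees towards its own -x side (roughly towards the robot), about 125 mm high. Origin: centre of the underside
- knob_grip (a point): on the knob's axis at grip height, 30 mm off the sloped face. z: knob axis out of the face, 35 deg from vertical. x: along the red grip bar: 60 mm long, 14 mm wide, from 22 mm below to 8 mm above this point along z. Black skirt disc: 52 mm diameter, lowest 8.5 mm. Turns with the knob. Lug (at x +32 mm) and the plunger's block (36 to 61 mm from the axis, 20 mm high) stand low beside it
- knob (a joint): knob angle, rad, grows clockwise seen from outside the face: rests in a notch at 0 at the start (brass lug at the bar's end near the white dot); resists up to about 0.16 N m on the way to the detent's hump at 0.6 (lug at the plunger), past that it snaps by itself into the second notch at 1.2 (lug near the green dot) and rests there; stop at 1.35
- lever_ball (a point): centre of the black ball, 32 mm diameter, at the end of the press's steel lever
- lever_hinge (a point): centre of the lever's hinge, 200 mm from the ball centre, axes as press; the lever swings about its x axis in its y-z plane, towards -y from the hinge, 145 mm to the +x side of the ram; while up, keep the gripper's body clear of it
- lever (a joint): lever angle, rad, grows as it is pulled down: the lever stands (0.436 - value) above horizontal; 0 to 0.2 at the start, stop at 0.95; lowers the ram by 35 mm per rad and meets a seated blank near 0.74; needs about 3 to 5 N at the ball; stays where left
- pressing_block: yellow nylon pressing block, 40 x 40 x 18 mm, sprung under the ram. Origin: centre of its underside, about 85 to 92 mm above the bench with the lever up
- sleeve: copper-coloured bronze valve sleeve, 42 mm diameter, 70 mm tall, standing; leave alone. Origin: centre of the underside
- spool: polished steel valve spool, 34 mm diameter, 66 mm tall, standing; leave alone. Origin: centre of the underside
- lap_plug: black cast-iron lap plug, 36 mm diameter, 62 mm tall, standing; leave alone. Origin: centre of the underside

How it is judged:
By the outcome, as a careful person would: the job done as asked, in the order asked, and still so for the second after the job is handed in, with the robot touching nothing.
It also fails if it takes over 72 s, if anything falls off the work surface, if the arm or the gripper's body presses on something with over 40 N, if the wrist force passes 120 N, or if a joint passes its speed limit or range.

## Working session

There is one attempt and no reset: what is moved stays moved. The work goes in short steps, Python scripts to look and compute and a tool call to move; the robot and the scene stay as the last step left them, time stands still between calls to the robot, and variables do not carry over. Pictures are saved under pics/ and viewed, at most 14 in all, crops included, and the job is handed in when it is done.

Besides the shell and the picture viewer there is one more tool, called after "Emit:" in YAML: its name, and indented under it one key for each argument. step_arm: Moves the arm, as the interface text tells. Its arguments: {"type":"object","properties":{"deltas":{"type":"array"},"gripper":{"type":"number"},"squeeze":{"type":"number"}},"required":["deltas"]}

```bash
mkdir -p pics; cat > h.py <<'E'
import numpy as np, cv2
from station import ctrl
from scipy.spatial.transform import Rotation as Ro
def pose():
    o=ctrl.get_obs(); T=np.eye(4); T[:3,:3]=Ro.from_euler('xyz',o['eef_rot']).as_matrix(); T[:3,3]=o['ee_pos']; return o,T
def cam(name):
    o,T=pose(); p,d=ctrl.camera(name); c=ctrl.get_calibration(name)
    W=T@np.array(c['hand_eye']) if name=='wrist' else np.linalg.inv(np.array(c['world_to_cam']))
    return p,d,c,W
def cloud(d,c,W):
    v,u=np.mgrid[0:400,0:640]; P=np.stack([(u-c['cx'])/c['fx']*d,(v-c['cy'])/c['fy']*d,d],-1)
    X=P@W[:3,:3].T+W[:3,3]; X[d<=0]=np.nan; return X
def save(n,p): cv2.imwrite('pics/'+n,p[:,:,::-1])
E
python3 - <<'E'
from h import *
for n in('top','side'):
    p,d,c,W=cam(n); save(n+'0.png',p); X=cloud(d,c,W); np.save(n+'0.npy',X)
    print(n,W.round(3).tolist(),c['fx'],c['cx'])
    for l in 'round_blank square_blank press pocket die_handle console knob_grip lever_ball pressing_block sleeve spool lap_plug'.split():
        for r in ctrl.cut_out(n,l)[:2]:
            if r['conf']<.3: continue
            m=r['pixels']; q=X[m]; q=q[~np.isnan(q[:,0])]
            if len(q): print(l,round(r['conf'],2),(np.array(r['rect'])*[640,400,640,400]).round(),np.median(q,0).round(3),np.percentile(q,2,0).round(3),np.percentile(q,98,0).round(3))
o,T=pose();print(o)
E
```

```text
top [[-0.019, -0.985, 0.172, 0.374], [-1.0, 0.016, -0.018, -0.038], [0.015, -0.172, -0.985, 1.507], [0.0, 0.0, 0.0, 1.0]] 480.7022020282091 315.89343177236276
round_blank 0.67 [332. 240. 352. 252.] [ 0.445 -0.136  0.008] [ 0.425 -0.157 -0.001] [ 0.465 -0.117  0.036]
square_blank 0.66 [324. 179. 340. 193.] [ 0.638 -0.112  0.008] [ 0.618 -0.135 -0.002] [ 0.664 -0.09   0.033]
press 0.73 [150. 158. 327. 268.] [0.501 0.194 0.032] [ 0.412 -0.064  0.013] [0.648 0.376 0.309]
pocket 0.79 [247. 223. 307. 253.] [0.473 0.09  0.037] [ 0.442 -0.027  0.019] [0.525 0.146 0.084]
die_handle 0.91 [247. 221. 307. 249.] [0.473 0.093 0.037] [ 0.444 -0.024  0.025] [0.522 0.145 0.084]
console 0.56 [395. 155. 455. 239.] [ 0.555 -0.383  0.092] [ 0.492 -0.5    0.008] [ 0.698 -0.322  0.134]
console 0.42 [412. 198. 432. 217.] [ 0.55  -0.376  0.107] [ 0.53  -0.4    0.086] [ 0.575 -0.346  0.14 ]
knob_grip 0.77 [411. 196. 430. 217.] [ 0.55  -0.375  0.108] [ 0.531 -0.399  0.085] [ 0.574 -0.346  0.14 ]
lever_ball 0.59 [210. 160. 290. 185.] [0.636 0.115 0.27 ] [ 0.602  0.017 -0.002] [0.685 0.225 0.313]
lever_ball 0.59
[... 2059 characters left out ...]
  0.004] [ 0.41  -0.295  0.064]
{'time_s': 1.3, 'qpos': array([-1.27662339e+00,  2.99910396e-01,  1.52098295e+00, -7.48395522e-06,
        1.32068787e+00, -6.66057464e-02]), 'joint_vel': array([ 0.00136039, -0.00026738,  0.00082155,  0.00143759,  0.00054318,
       -0.00074738]), 'tau': array([-1.98516733e-03, -5.31668937e+01, -3.52916121e+01,  7.07995542e-02,
        2.13174184e-02, -3.04486343e-05]), 'ee_pos': array([ 0.19414415, -0.51459541,  0.20544709]), 'eef_rot': array([3.14158173e+00, 7.99620166e-06, 3.60780532e-01]), 'force': array([ 1.12118766,  0.58551259, -0.12186859]), 'moment': array([ 0.04877163, -0.03010019, -0.0247346 ]), 'grip_force': 0.0, 'grip_width': 0.09392644971753997}
```

```bash
python3 - <<'E'
from h import *
t=cv2.imread('pics/top0.png'); s=cv2.imread('pics/side0.png')
a=cv2.resize(t[140:290,190:470],(784,420),interpolation=cv2.INTER_CUBIC); cv2.imwrite('pics/a.png',a)
b=cv2.resize(s[80:400,200:420],(412,600),interpolation=cv2.INTER_CUBIC);b=cv2.resize(s[80:400,190:430],(450,600)); cv2.imwrite('pics/b.png',b)
X=np.load('top0.npy'); Y=np.load('side0.npy')
A=np.concatenate([X.reshape(-1,3),Y.reshape(-1,3)]);A=A[~np.isnan(A[:,0])]
# colors
col=np.concatenate([t.reshape(-1,3),s.reshape(-1,3)]); col=col[np.concatenate([~np.isnan(X[...,0]).ravel(),~np.isnan(Y[...,0]).ravel()])]
# die top: z .036-.046
for lo,hi,n in((.038,.046,'dietop'),(.022,.030,'rails')):
    m=(A[:,2]>lo)&(A[:,2]<hi)&(A[:,0]>.38)&(A[:,0]<.62)&(A[:,1]>-.1)&(A[:,1]<.3)
    q=A[m][:,:2].astype(np.float32); print(n,len(q),cv2.minAreaRect(q))
m=(A[:,2]>.07)&(A[:,2]<.095)&(A[:,0]>.38)&(A[:,0]<.6)&(A[:,1]>-.12)&(A[:,1]<.1); print('ball',m.sum(),A[m].mean(0),A[m].min(0),A[m].max(0))
# head top
m=(A[:,2]>.28)&(A[:,2]<.30)&(A[:,0]>.4)&(A[:,0]<.6); q=A[m][:,:2].astype(np.float32); print('head',len(q),cv2.minAreaRect(q))
E
```

```text
dietop 799 ((0.4903953969478607, 0.13987554609775543), (0.3375270962715149, 0.0815865620970726), 77.33702087402344)
rails 2040 ((0.48182931542396545, 0.11658098548650742), (0.40572789311408997, 0.1253117471933365), 75.2203598022461)
ball 124 [ 0.45452679 -0.01753531  0.08221095] [ 0.44383939 -0.02736751  0.07048418] [ 0.46551871 -0.00406129  0.09044291]
head 2088 ((0.530429482460022, 0.19187182188034058), (0.10808432847261429, 0.35398104786872864), 5.428415775299072)
```

View pics/a.png

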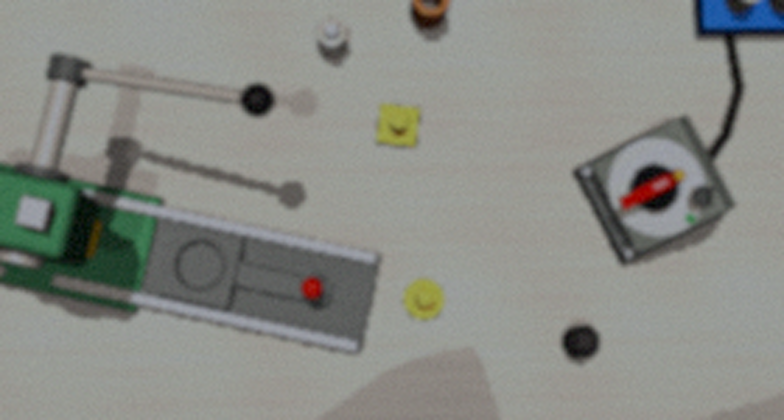

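View pics/b.png

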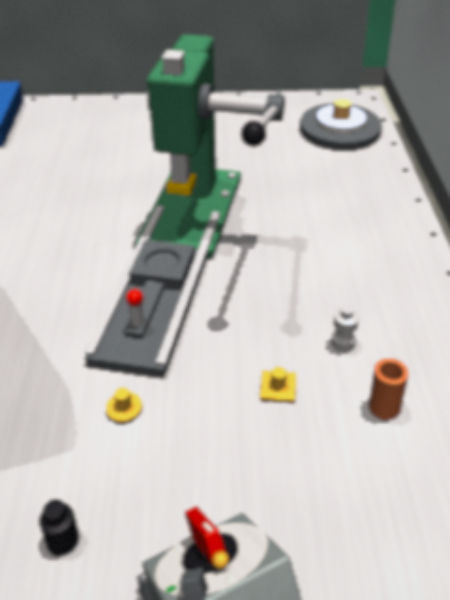

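```bash
cat >> h.py <<'E'
def plan(x,y,z,yaw=None,n=12):
    """constant row (dp, twist) repeated n times"""
    o,T=pose(); y0=o['eef_rot'][2]; 
    dy=0 if yaw is None else (yaw-y0+np.pi)%(2*np.pi)-np.pi
    st=dy/n; k=1 if abs(dy)<1e-6 else np.sin(dy/2)/(n*np.sin(st/2))
    m=y0+(n-1)/2*st; d=np.array([x,y,z])-o['ee_pos']
    c,s=np.cos(m),np.sin(m)
    dp=np.array([c*d[0]+s*d[1],s*d[0]-c*d[1],0])/(n*k); dp[2]=-d[2]/n
    print('n',n,'dp',(dp/.04).round(3),'twist',round(-np.degrees(st)/4,3),'from',o['ee_pos'].round(4),round(y0,3))
E
python3 - <<'E'
from h import *
c=ctrl.get_calibration('wrist'); print(np.array(c['hand_eye']).round(3),c['fx'],c['fy'],c['cx'],c['cy'])
plan(.47,-.02,.28,1.20,12)
E
```

```text
[[-0.    -0.966 -0.257  0.074]
 [ 1.    -0.     0.001  0.002]
 [-0.001 -0.257  0.966 -0.18 ]
 [ 0.     0.     0.     1.   ]] 325.7595905140881 325.7595905140881 318.0839930184331 197.7834622097349
n 12 dp [ 1.155 -0.378 -0.155] twist -1.002 from [ 0.1941 -0.5146  0.2054] 0.361
```

Emit:
step_arm:
  deltas:
    - {"dp": [1, -0.33, -0.15], "twist": -1}
    - {"dp": [1, -0.33, -0.15], "twist": -1}
    - {"dp": [1, -0.33, -0.15], "twist": -1}
    - {"dp": [1, -0.33, -0.15], "twist": -1}
    - {"dp": [1, -0.33, -0.15], "twist": -1}
    - {"dp": [1, -0.33, -0.15], "twist": -1}
    - {"dp": [1, -0.33, -0.15], "twist": -1}
    - {"dp": [1, -0.33, -0.15], "twist": -1}
    - {"dp": [1, -0.33, -0.15], "twist": -1}
    - {"dp": [1, -0.33, -0.15], "twist": -1}
    - {"dp": [1, -0.33, -0.15], "twist": -1}
    - {"dp": [1, -0.33, -0.15], "twist": -1}

```text
time_s: 2.5
ee_pos: [0.4328, -0.0838, 0.2778]
eef_rot: [3.141, -0.0, 1.201]
force: [0.5, 0.7, 0.1]
grip_width: 0.0938
grip_force: 0.0
```

```bash
python3 - <<'E'
from h import *
p,d,c,W=cam('wrist'); save('w1.png',p); X=cloud(d,c,W); np.save('w1.npy',X)
o,T=pose(); print(o['time_s'],o['ee_pos'],o['eef_rot'],W[:3,3])
for l in 'round_blank pocket die_handle lever_ball press'.split():
    for r in ctrl.cut_out('wrist',l)[:2]:
        m=r['pixels']; q=X[m]; q=q[~np.isnan(q[:,0])]
        if len(q) and r['conf']>.3: print(l,round(r['conf'],2),(np.array(r['rect'])*[640,400,640,400]).round(),np.median(q,0).round(4),np.percentile(q,2,0).round(3),np.percentile(q,98,0).round(3))
E
```

```text
2.55 [ 0.43328317 -0.07951379  0.27887621] [ 3.14017779e+00 -1.57518776e-03  1.20855279e+00] [ 0.45983714 -0.01573229  0.45732138]
round_blank 0.74 [325. 183. 355. 212.] [ 0.4471 -0.1355  0.0086] [ 0.426 -0.159  0.004] [ 0.467 -0.118  0.033]
pocket 0.77 [266.   0. 337. 129.] [0.469  0.0711 0.0352] [ 0.442 -0.03   0.03 ] [0.515 0.112 0.086]
die_handle 0.76 [265.   1. 337. 129.] [0.4691 0.0716 0.0352] [ 0.443 -0.029  0.029] [0.515 0.112 0.086]
press 0.73 [250.   0. 362. 164.] [0.4641 0.0244 0.0255] [ 0.403 -0.077  0.019] [0.525 0.112 0.082]
press 0.64 [324. 180. 356. 217.] [ 0.446  -0.1361  0.0084] [ 0.424 -0.163 -0.   ] [ 0.467 -0.118  0.033]
```

View pics/w1.png

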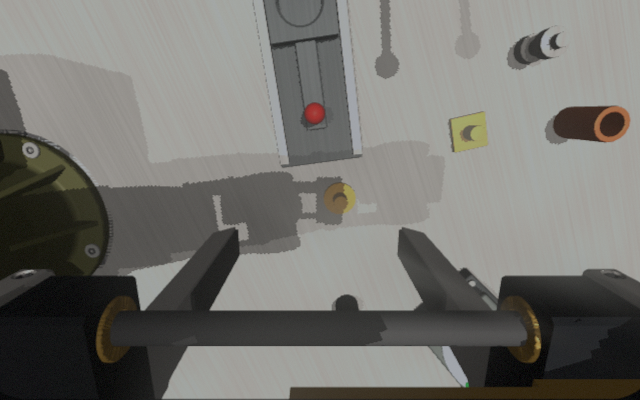

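```bash
python3 - <<'E'
from h import *
plan(.446,-.138,.10,1.32,6)
# press direction from top+side clouds: bed edges via rails
im={n:cv2.imread(f'pics/{n}0.png') for n in('top','side')}
for n in ('top','side'):
    X=np.load(n+'0.npy'); 
    m=(X[...,2]>.012)&(X[...,2]<.05)&(X[...,0]>.38)&(X[...,0]<.58)&(X[...,1]>-.1)&(X[...,1]<.12)
    q=X[m][:,:2].astype(np.float32); print(n,len(q),cv2.minAreaRect(q))
    m=(X[...,2]>.035)&(X[...,2]<.05)&(X[...,0]>.38)&(X[...,0]<.58)&(X[...,1]>.03)&(X[...,1]<.16)
    q=X[m][:,:2].astype(np.float32); print(n,len(q),cv2.minAreaRect(q),q.mean(0))
    hsv=cv2.cvtColor(im[n],cv2.COLOR_BGR2HSV)
    red=((hsv[...,0]<6)|(hsv[...,0]>174))&(hsv[...,1]>140)&(hsv[...,2]>80)&~np.isnan(X[...,0])
    r=X[red&(X[...,1]>-.1)&(X[...,1]<.1)&(X[...,2]>.05)]; print('ball',len(r),r.mean(0),r.min(0),r.max(0))
    r=X[red&(X[...,1]<-.3)&(X[...,1]>-.45)]; print('knobbar',len(r),r.mean(0),r.min(0),r.max(0))
    k=(im[n].max(2)<50)&(X[...,2]>.2)&(X[...,0]>.55)&(X[...,0]<.72)&(X[...,1]<.15); r=X[k]; 
    if len(r): print('levball',len(r),np.median(r,0),r.min(0),r.max(0))
E
```

```text
n 6 dp [-0.187  0.122  0.738] twist -0.293 from [ 0.4325 -0.0862  0.2772] 1.197
top 2324 ((0.46501436829566956, 0.026861973106861115), (0.21514421701431274, 0.11013428866863251), 76.60584259033203)
top 533 ((0.47923704981803894, 0.08743803203105927), (0.12144703418016434, 0.08022403717041016), 76.55757141113281) [0.48352754 0.10574589]
ball 44 [ 0.45487287 -0.01603389  0.08319328] [ 0.44469629 -0.02487021  0.073247  ] [ 0.46551871 -0.00712397  0.09044291]
knobbar 94 [ 0.54700566 -0.36694614  0.12011347] [ 0.53337808 -0.39694869  0.08640232] [ 0.56545553 -0.34359843  0.14147799]
levball 78 [0.61290993 0.02856073 0.30886129] [0.60085164 0.01626718 0.29985149] [0.62437212 0.03940077 0.3162242 ]
side 2438 ((0.46312984824180603, 0.025209493935108185), (0.2181929498910904, 0.1108868345618248), 76.6512451171875)
side 478 ((0.4802570343017578, 0.09857851266860962), (0.10174098610877991, 0.08075404912233353), 77.34491729736328) [0.48200703 0.1034887 ]
ball 61 [ 0.45512805 -0.01956196  0.08273961] [ 0.44423753 -0.02736751  0.07263771] [ 0.46379531 -0.00772355  0.08880386]
knobbar 245 [ 0.54758293 -0.37696856  0.12612882] [ 0.53178983 -0.39685358  0.09224515] [ 0.56544938 -0.3441418   0.141897  ]
levball 79 [0.61343605 0.01637733 0.30367008] [0.60255016 0.01245882 0.29245519] [0.62522381 0.02536327 0.31206689]
```

Emit:
step_arm:
  deltas:
    - {"dp": [-0.19, 0.12, 0.74], "twist": -0.3}
    - {"dp": [-0.19, 0.12, 0.74], "twist": -0.3}
    - {"dp": [-0.19, 0.12, 0.74], "twist": -0.3}
    - {"dp": [-0.19, 0.12, 0.74], "twist": -0.3}
    - {"dp": [-0.19, 0.12, 0.74], "twist": -0.3}
    - {"dp": [-0.19, 0.12, 0.74], "twist": -0.3}
    - {"dp": [0, 0, 0], "twist": 0}
  gripper: 0

```text
time_s: 3.5
ee_pos: [0.4437, -0.1389, 0.0966]
eef_rot: [-3.135, -0.001, 1.321]
force: [-0.1, -0.1, 0.7]
grip_width: 0.0469
grip_force: 0.0
```

```bash
python3 - <<'E'
from h import *
p,d,c,W=cam('wrist'); save('w2.png',p); X=cloud(d,c,W)
o,T=pose(); print(o['time_s'],o['ee_pos'],o['eef_rot'])
m=(abs(X[...,0]-.446)<.035)&(abs(X[...,1]+.138)<.035)
for lo,hi in((.004,.012),(.027,.036)):
    q=X[m&(X[...,2]>lo)&(X[...,2]<hi)][:,:2].astype(np.float32); print(len(q),cv2.minEnclosingCircle(q),np.percentile(q,1,0),np.percentile(q,99,0))
plan(.446,-.138,.011,1.337,4)
E
```

```text
3.55 [ 0.44458881 -0.13865529  0.0988553 ] [-3.13810941e+00 -4.36199096e-04  1.32110437e+00]
1595 ((0.44539934396743774, -0.1392645388841629), 0.023235782980918884) [ 0.42374212 -0.160674  ] [ 0.46673405 -0.11721914]
492 ((0.4455620050430298, -0.13920088112354279), 0.010112849995493889) [ 0.4363203  -0.14831086] [ 0.45419618 -0.1295829 ]
n 4 dp [0.006 0.008 0.549] twist -0.057 from [ 0.4446 -0.1387  0.0989] 1.321
```

View pics/w2.png

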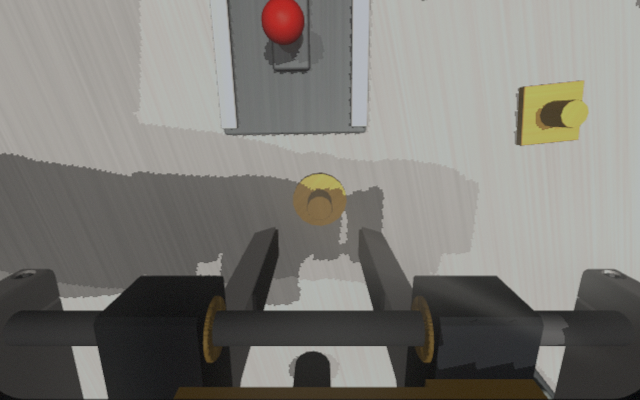

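Emit:
step_arm:
  deltas:
    - {"dp": [0, 0.01, 0.55], "twist": -0.06}
    - {"dp": [0, 0.01, 0.55], "twist": -0.06}
    - {"dp": [0, 0, 0.55], "twist": -0.06}
    - {"dp": [0, 0, 0.53], "twist": -0.06}
    - {"dp": [0, 0, 0], "twist": 0}
  gripper: 0

```text
time_s: 4.05
ee_pos: [0.4459, -0.138, 0.0123]
eef_rot: [-3.14, -0.0, 1.34]
force: [-0.3, -0.8, -0.6]
grip_width: 0.047
grip_force: 0.0
```

Emit:
step_arm:
  deltas:
    - {"dp": [0, 0, 0], "twist": 0}
    - {"dp": [0, 0, 0], "twist": 0}
    - {"dp": [0, 0, 0], "twist": 0}
    - {"dp": [0, 0, 0], "twist": 0}
    - {"dp": [0, 0, 0], "twist": 0}
  gripper: -1
  squeeze: 30

```text
time_s: 4.55
ee_pos: [0.4467, -0.1382, 0.0135]
eef_rot: [3.141, 0.0, 1.341]
force: [-2.3, 0.8, 7.8]
grip_width: 0.0189
grip_force: 30.0
```

Emit:
step_arm:
  deltas:
    - {"dp": [0, 0, -0.6], "twist": 0}
    - {"dp": [0, 0, -0.9], "twist": 0}
    - {"dp": [0, 0, -0.9], "twist": 0}
    - {"dp": [0, 0, -0.9], "twist": 0}
    - {"dp": [0, 0, -0.6], "twist": 0}
    - {"dp": [0, 0, 0], "twist": 0}

```text
time_s: 5.15
ee_pos: [0.4476, -0.1384, 0.1718]
eef_rot: [3.136, 0.001, 1.341]
force: [0.3, -0.7, -2.1]
grip_width: 0.0195
grip_force: 30.0
```

```bash
python3 - <<'E'
from h import *
p,d,c,W=cam('wrist'); save('w3.png',p); X=cloud(d,c,W); np.save('w3.npy',X)
o,T=pose(); print(o['time_s'],o['ee_pos'],o['eef_rot'],o['grip_width'],o['grip_force'])
hsv=cv2.cvtColor(p,cv2.COLOR_RGB2HSV); red=((hsv[...,0]<6)|(hsv[...,0]>174))&(hsv[...,1]>140)&(hsv[...,2]>80)&(X[...,2]>.05)&(X[...,1]>-.06)
r=X[red]; print(len(r),r.mean(0),r.min(0),r.max(0))
# held blank: flange extents
b=(hsv[...,0]>15)&(hsv[...,0]<35)&(hsv[...,1]>100); q=X[b&(np.hypot(X[...,0]-o['ee_pos'][0],X[...,1]-o['ee_pos'][1])<.04)]
print(len(q),q.min(0),q.max(0))
plan(.484,.105,.16,1.337,7)
E
```

```text
5.2 [ 0.44676202 -0.13811657  0.16947662] [3.13920336e+00 3.51881083e-04 1.34092167e+00] 0.019345747441310138 29.999598562717438
732 [ 0.45548624 -0.0175894   0.08496591] [ 0.4441804  -0.02771642  0.07801606] [ 0.46643648 -0.00607644  0.08958669]
7899 [ 0.41541512 -0.16302517  0.16391065] [ 0.48298191 -0.10506447  0.30360159]
n 7 dp [ 0.876 -0.07   0.034] twist 0.008 from [ 0.4468 -0.1381  0.1695] 1.341
```

Emit:
step_arm:
  deltas:
    - {"dp": [0.88, -0.07, 0], "twist": 0}
    - {"dp": [0.88, -0.07, 0], "twist": 0}
    - {"dp": [0.88, -0.07, 0], "twist": 0}
    - {"dp": [0.88, -0.07, 0], "twist": 0}
    - {"dp": [0, 0, 0], "twist": 0}
    - {"dp": [0, 0, 0], "twist": 0}

```text
time_s: 5.8
ee_pos: [0.467, 0.002, 0.1672]
eef_rot: [-3.139, 0.001, 1.343]
force: [-0.2, -0.5, -1.6]
grip_width: 0.0192
grip_force: 30.0
```

```bash
python3 - <<'E'
from h import *
p,d,c,W=cam('wrist'); save('w4.png',p); X=cloud(d,c,W); np.save('w4.npy',X)
o,T=pose(); print(o['time_s'],o['ee_pos'],o['eef_rot'])
m=(abs(X[...,0]-.484)<.06)&(abs(X[...,1]-.105)<.06)&(X[...,2]>.025)&(X[...,2]<.05)
u=np.array([.2317,.9728]);v=np.array([u[1],-u[0]])
z=X[...,2]; fl=m&(z>.030)&(z<.0375)&(np.hypot(X[...,0]-.484,X[...,1]-.105)<.034); tp=m&(z>.0395)
q=X[fl][:,:2].astype(np.float32); print('floor',len(q),cv2.minEnclosingCircle(q),q.mean(0),np.median(z[fl]))
q=X[tp][:,:2].astype(np.float32); print('top',len(q),cv2.minAreaRect(q),np.median(z[tp]))
hsv=cv2.cvtColor(p,cv2.COLOR_RGB2HSV); red=((hsv[...,0]<6)|(hsv[...,0]>174))&(hsv[...,1]>140)&(hsv[...,2]>80)&(X[...,2]>.05)&(X[...,2]<.1)&(X[...,1]>-.06)
r=X[red]; print(len(r), (r.min(0)+r.max(0))/2 if len(r) else '')
plan(.484,.105,.16,1.337,3)
E
```

```text
5.85 [0.46706522 0.00140339 0.16746248] [-3.13967365e+00  4.57804564e-04  1.34130545e+00]
floor 2586 ((0.4844778776168823, 0.10547439754009247), 0.025166096165776253) [0.48463482 0.10598527] 0.03420659932028752
top 6103 ((0.48458704352378845, 0.10550485551357269), (0.07953351736068726, 0.0803496241569519), 76.8890151977539) 0.04214581922936028
0 
n 3 dp [ 0.873 -0.06   0.062] twist 0.021 from [0.4671 0.0014 0.1675] 1.341
```

View pics/w4.png

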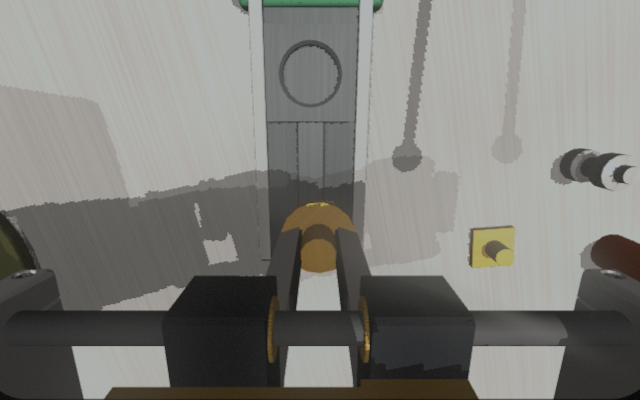

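```bash
python3 - <<'E'
from h import *
plan(.4843,.1067,.10,1.86,8)
E
```

```text
n 8 dp [0.333 0.054 0.211] twist -0.929 from [0.4671 0.0014 0.1675] 1.341
```

Emit:
step_arm:
  deltas:
    - {"dp": [0.333, 0.054, 0.21], "twist": -0.93}
    - {"dp": [0.333, 0.054, 0.21], "twist": -0.93}
    - {"dp": [0.333, 0.054, 0.21], "twist": -0.93}
    - {"dp": [0.333, 0.054, 0.21], "twist": -0.93}
    - {"dp": [0.333, 0.054, 0.21], "twist": -0.93}
    - {"dp": [0.333, 0.054, 0.21], "twist": -0.93}
    - {"dp": [0.333, 0.054, 0.21], "twist": -0.93}
    - {"dp": [0.333, 0.054, 0.21], "twist": -0.93}
    - {"dp": [0, 0, 0], "twist": 0}
    - {"dp": [0, 0, 0], "twist": 0}

```text
time_s: 6.85
ee_pos: [0.4849, 0.106, 0.1012]
eef_rot: [-3.141, 0.0, 1.858]
force: [-0.5, -0.8, -1.7]
grip_width: 0.0193
grip_force: 30.0
```

```bash
python3 - <<'E'
from h import *
o,T=pose(); print(o['time_s'],o['ee_pos'],o['force'])
plan(.4843,.1067,.0475,1.86,4)
E
```

```text
6.85 [0.4848713  0.10604925 0.1012245 ] [-0.46454572 -0.79335425 -1.65928691]
n 4 dp [ 0.005 -0.002  0.336] twist -0.007 from [0.4849 0.106  0.1012] 1.858
```

Emit:
step_arm:
  deltas:
    - {"dp": [0.01, 0, 0.34], "twist": 0}
    - {"dp": [0, 0, 0.34], "twist": 0}
    - {"dp": [0, 0, 0.34], "twist": 0}
    - {"dp": [0, 0, 0.16], "twist": 0}
    - {"dp": [0, 0, 0.14], "twist": 0}
    - {"dp": [0, 0, 0], "twist": 0}
    - {"dp": [0, 0, 0], "twist": 0}

```text
time_s: 7.55
ee_pos: [0.4851, 0.1072, 0.0491]
eef_rot: [3.141, 0.0, 1.86]
force: [-0.2, -0.7, -1.4]
grip_width: 0.0192
grip_force: 30.0
```

Emit:
step_arm:
  deltas:
    - {"dp": [0, 0, 0.05], "twist": 0}
    - {"dp": [0, 0, 0], "twist": 0}
    - {"dp": [0, 0, 0], "twist": 0}

```text
time_s: 7.85
ee_pos: [0.4854, 0.1075, 0.0475]
eef_rot: [3.14, 0.0, 1.86]
force: [-2.5, -0.3, 5.2]
grip_width: 0.0189
grip_force: 30.0
```

Emit:
step_arm:
  deltas:
    - {"dp": [0, 0, 0], "twist": 0}
    - {"dp": [0, 0, 0], "twist": 0}
    - {"dp": [0, 0, 0], "twist": 0}
    - {"dp": [0, 0, -0.1], "twist": 0}
    - {"dp": [0, 0, -0.6], "twist": 0}
    - {"dp": [0, 0, -0.8], "twist": 0}
    - {"dp": [0, 0, -0.8], "twist": 0}
    - {"dp": [-0.5, 0, -0.2], "twist": 0}
    - {"dp": [-1, 0, 0], "twist": 0}
    - {"dp": [-1, 0, 0], "twist": 0}
    - {"dp": [0, 0, 0], "twist": 0}
    - {"dp": [0, 0, 0], "twist": 0}
  gripper: 0

```text
time_s: 9.05
ee_pos: [0.5133, 0.0111, 0.1467]
eef_rot: [-3.141, -0.0, 1.859]
force: [-0.1, -0.7, -0.5]
grip_width: 0.0472
grip_force: 0.0
```

```bash
python3 - <<'E'
from h import *
p,d,c,W=cam('wrist'); save('w5.png',p); X=cloud(d,c,W); np.save('w5.npy',X)
o,T=pose(); print(o['time_s'],o['ee_pos'],o['eef_rot'])
z=X[...,2]; near=np.hypot(X[...,0]-.4846,X[...,1]-.1055)<.03
for lo,hi in((.0395,.0445),(.06,.075)):
    q=X[near&(z>lo)&(z<hi)]; print(len(q),q.mean(0),q.std(0))
q=X[near&(z>.0395)&(z<.0445)]; A=np.c_[q[:,:2]-q[:,:2].mean(0),np.ones(len(q))]; print('slope',np.linalg.lstsq(A,q[:,2],rcond=None)[0])
E
```

```text
9.1 [0.51318919 0.01186298 0.14669304] [-3.14143533e+00 -1.98378549e-04  1.86006412e+00]
3289 [0.48542985 0.1063256  0.04197429] [0.01581952 0.01579572 0.00091053]
567 [0.48588561 0.10580489 0.06612841] [0.00482838 0.00496274 0.00083297]
slope [ 0.00203729 -0.00122814  0.04197429]
```

View pics/w5.png

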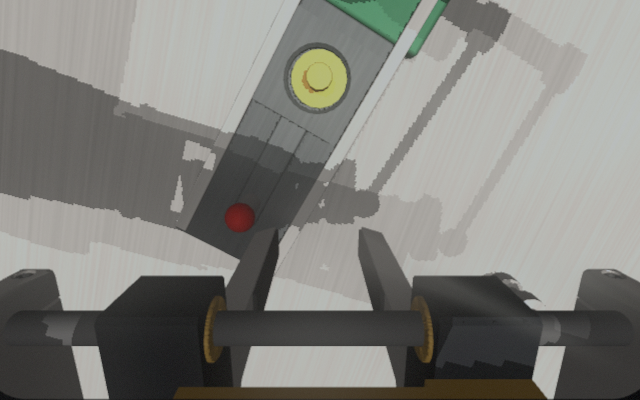

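```bash
python3 - <<'E'
from h import *
plan(.4555,-.0165,.147,1.86,3)
E
```

```text
n 3 dp [-0.089 -0.528 -0.003] twist 0.0 from [0.5132 0.0119 0.1467] 1.86
```

Emit:
step_arm:
  deltas:
    - {"dp": [-0.09, -0.53, 0], "twist": 0}
    - {"dp": [-0.09, -0.53, 0], "twist": 0}
    - {"dp": [-0.09, -0.53, 0], "twist": 0}
    - {"dp": [0, 0, 0.2], "twist": 0}
    - {"dp": [0, 0, 0.6], "twist": 0}
    - {"dp": [0, 0, 0.6], "twist": 0}
    - {"dp": [0, 0, 0.6], "twist": 0}
    - {"dp": [0, 0, 0.38], "twist": 0}
    - {"dp": [0, 0, 0], "twist": 0}

```text
time_s: 10.0
ee_pos: [0.4547, -0.0159, 0.0496]
eef_rot: [-3.138, -0.002, 1.862]
force: [0.7, -0.4, 0.9]
grip_width: 0.0466
grip_force: 0.0
```

Emit:
step_arm:
  deltas:
    - {"dp": [0, 0, 0], "twist": 0}
    - {"dp": [0, 0, 0], "twist": 0}
    - {"dp": [0, 0, 0], "twist": 0}
    - {"dp": [0, 0, 0], "twist": 0}
  gripper: -1
  squeeze: 15

```text
time_s: 10.4
ee_pos: [0.4557, -0.0169, 0.0521]
eef_rot: [3.141, 0.0, 1.86]
force: [-3.6, 2.5, 5.6]
grip_width: 0.023
grip_force: 15.0
```

```bash
python3 - <<'E'
from h import *
o,T=pose(); e=o['ee_pos']; print(o['grip_width'],o['force'])
u=np.array([.2317,.9728])
plan(e[0]+.1*u[0],e[1]+.1*u[1],e[2],None,10)
X=np.load('side0.npy'); im=cv2.imread('pics/side0.png'); hsv=cv2.cvtColor(im,cv2.COLOR_BGR2HSV)
m=(hsv[...,0]>15)&(hsv[...,0]<35)&(hsv[...,1]>150)&(X[...,1]>.15)&(X[...,1]<.3)&(X[...,2]>.07)&(X[...,2]<.13)&(X[...,0]<.6); q=X[m]
v=np.array([u[1],-u[0]]); print('block',len(q),'u',np.percentile(q[:,:2]@u,[2,50,98]),'v',np.percentile(q[:,:2]@v,[2,98]),'pocket u,v',np.array([.4846,.1055])@u,np.array([.4846,.1055])@v)
E
```

```text
0.022953548421268153 [-3.64160506  2.48346443  5.59739088]
n 10 dp [ 0.217  0.125 -0.   ] twist -0.0 from [ 0.4557 -0.0169  0.0521] 1.86
block 98 u [0.31894576 0.32299985 0.35578535] v [0.42884157 0.46507973] pocket u,v 0.21491222 0.44697453
```

Emit:
step_arm:
  deltas:
    - {"dp": [0.22, 0.127, 0], "twist": 0}
    - {"dp": [0.24, 0.139, 0], "twist": 0}
    - {"dp": [0.24, 0.139, 0], "twist": 0}
    - {"dp": [0.24, 0.139, 0], "twist": 0}
    - {"dp": [0.24, 0.139, 0], "twist": 0}
    - {"dp": [0.24, 0.139, 0], "twist": 0}
    - {"dp": [0.24, 0.139, 0], "twist": 0}
    - {"dp": [0.24, 0.139, 0], "twist": 0}
    - {"dp": [0.24, 0.139, 0], "twist": 0}
    - {"dp": [0.2, 0.115, 0], "twist": 0}
    - {"dp": [0, 0, 0], "twist": 0}

```text
time_s: 11.5
ee_pos: [0.4809, 0.0893, 0.0521]
eef_rot: [3.141, -0.0, 1.861]
force: [-4.1, 2.2, 7.4]
grip_width: 0.0231
grip_force: 15.0
```

Emit:
step_arm:
  deltas:
    - {"dp": [0.1, 0.058, 0], "twist": 0}
    - {"dp": [0.1, 0.058, 0], "twist": 0}
    - {"dp": [0, 0, 0], "twist": 0}

```text
time_s: 11.8
ee_pos: [0.4829, 0.0978, 0.0521]
eef_rot: [3.141, -0.0, 1.861]
force: [-4.7, 2.8, 6.5]
grip_width: 0.0227
grip_force: 15.0
```

Emit:
step_arm:
  deltas:
    - {"dp": [0.07, 0.04, 0], "twist": 0}
    - {"dp": [0.05, 0.03, 0], "twist": 0}
    - {"dp": [0.05, 0.03, 0], "twist": 0}
    - {"dp": [0, 0, 0], "twist": 0}

```text
time_s: 12.2
ee_pos: [0.4844, 0.1044, 0.052]
eef_rot: [-3.14, 0.001, 1.861]
force: [-7.3, -4.6, 10.7]
grip_width: 0.023
grip_force: 15.0
```

Emit:
step_arm:
  deltas:
    - {"dp": [0.05, 0.03, 0], "twist": 0}
    - {"dp": [0.04, 0.023, 0], "twist": 0}
    - {"dp": [0, 0, 0], "twist": 0}
    - {"dp": [0, 0, 0], "twist": 0}

```text
time_s: 12.6
ee_pos: [0.4836, 0.1074, 0.0514]
eef_rot: [-3.135, 0.001, 1.86]
force: [-17.5, -13.5, 14.7]
grip_width: 0.0229
grip_force: 15.0
```

Emit:
step_arm:
  deltas:
    - {"dp": [-0.05, -0.03, 0], "twist": 0}
    - {"dp": [0, 0, 0], "twist": 0}
    - {"dp": [0, 0, 0], "twist": 0}
    - {"dp": [0, 0, 0], "twist": 0}
    - {"dp": [0, 0, -0.6], "twist": 0}
    - {"dp": [0, 0, -0.8], "twist": 0}
    - {"dp": [0, 0, -0.8], "twist": 0}
    - {"dp": [-0.6, -0.3, -0.8], "twist": 0.5}
    - {"dp": [-0.8, -0.3, -0.4], "twist": 1}
    - {"dp": [-0.8, -0.3, -0.2], "twist": 1}
    - {"dp": [0, 0, 0], "twist": 0}
  gripper: 0

```text
time_s: 13.7
ee_pos: [0.4712, 0.0101, 0.1968]
eef_rot: [3.139, 0.001, 1.681]
force: [0.0, 0.3, -0.2]
grip_width: 0.0468
grip_force: 0.0
```

```bash
python3 - <<'E'
from h import *
u=np.array([.2317,.9728]);v=np.array([u[1],-u[0]])
for n in('side','top'):
    p,d,c,W=cam(n); save(n+'1.png',p); X=cloud(d,c,W)
    hsv=cv2.cvtColor(p,cv2.COLOR_RGB2HSV); red=((hsv[...,0]<6)|(hsv[...,0]>174))&(hsv[...,1]>140)&(hsv[...,2]>80)
    r=X[red&(X[...,1]>.05)&(X[...,1]<.15)&(X[...,2]>.05)&(X[...,2]<.1)]
    if len(r): e=(r.min(0)+r.max(0))/2; print(n,'ball',len(r),e,'u',e[:2]@u)
o,T=pose();print(o['time_s'],o['ee_pos'],o['eef_rot'])
# console
Q=[];K=[]
for n in('top','side'):
    X=np.load(n+'0.npy'); im=cv2.imread(f'pics/{n}0.png'); hsv=cv2.cvtColor(im,cv2.COLOR_BGR2HSV)
    m=(abs(X[...,0]-.55)<.08)&(abs(X[...,1]+.38)<.08)&(X[...,2]>.03)
    Q.append(X[m]); 
    red=((hsv[...,0]<6)|(hsv[...,0]>174))&(hsv[...,1]>120)&(hsv[...,2]>80)&m; K.append(X[red])
Q=np.concatenate(Q);K=np.concatenate(K)
rng=np.random.default_rng(0);best=0
for _ in range(3000):
    a=Q[rng.choice(len(Q),3,False)]; nn=np.cross(a[1]-a[0],a[2]-a[0]); L=np.linalg.norm(nn)
    if L<1e-6: continue
    nn/=L; nn*=np.sign(nn[2]); 
    if abs(nn[2]-np.cos(np.radians(35)))>.06: continue
    s=(abs((Q-a[0])@nn)<.003).sum()
    if s>best: best=s;B=(a[0],nn)
I=Q[abs((Q-B[0])@B[1])<.004]; c0=I.mean(0); nn=np.linalg.svd(I-c0)[2][2]; nn*=np.sign(nn[2])
print(best,len(Q),'plane',c0,nn,'tilt',np.degrees(np.arccos(nn[2])),'az',np.degrees(np.arctan2(nn[1],nn[0])))
h=(K-c0)@nn; print('red heights',np.percentile(h,[2,50,98]))
T=K[h>.03]; print('bar top',len(T),T.mean(0),'dir',np.linalg.svd(T-T.mean(0))[2][0]); ax=np.linalg.svd(T-T.mean(0))[2][0]; print(np.percentile((T-T.mean(0))@ax,[2,98]))
np.savez('con.npz',c0=c0,n=nn)
E
```

```text
side ball 46 [0.4831865  0.10356352 0.0809457 ] u 0.21270090074217762
13.8 [0.47113092 0.01242129 0.19554789] [ 3.14112076e+00 -1.03362642e-04  1.68534178e+00]
2092 4346 plane [ 0.55680614 -0.38697462  0.09828449] [-0.24234868  0.51904872  0.81966795] tilt 34.94843223519414 az 115.02830875747597
red heights [0.00738975 0.0342821  0.03998018]
bar top 242 [ 0.54494236 -0.3682748   0.12709597] dir [-0.3507479   0.77120336 -0.53124504]
[-0.02383969  0.03076755]
```

```bash
python3 - <<'E'
from h import *
plan(.49,-.35,.24,.43,18)
E
```

```text
n 18 dp [-0.465  0.272 -0.062] twist 0.999 from [0.4711 0.0124 0.1955] 1.685
```

Emit:
step_arm:
  deltas:
    - {"dp": [-0.465, 0.272, -0.06], "twist": 1}
    - {"dp": [-0.465, 0.272, -0.06], "twist": 1}
    - {"dp": [-0.465, 0.272, -0.06], "twist": 1}
    - {"dp": [-0.465, 0.272, -0.06], "twist": 1}
    - {"dp": [-0.465, 0.272, -0.06], "twist": 1}
    - {"dp": [-0.465, 0.272, -0.06], "twist": 1}
    - {"dp": [-0.465, 0.272, -0.06], "twist": 1}
    - {"dp": [-0.465, 0.272, -0.06], "twist": 1}
    - {"dp": [-0.465, 0.272, -0.06], "twist": 1}
    - {"dp": [-0.465, 0.272, -0.06], "twist": 1}
    - {"dp": [-0.465, 0.272, -0.06], "twist": 1}
    - {"dp": [-0.465, 0.272, -0.06], "twist": 1}
  gripper: -1

```text
time_s: 15.0
ee_pos: [0.5363, -0.2296, 0.2234]
eef_rot: [-3.14, 0.0, 0.848]
force: [-0.3, 0.4, -0.1]
grip_width: 0.0003
grip_force: 0.0
```

Emit:
step_arm:
  deltas:
    - {"dp": [-0.465, 0.272, -0.06], "twist": 1}
    - {"dp": [-0.465, 0.272, -0.06], "twist": 1}
    - {"dp": [-0.465, 0.272, -0.06], "twist": 1}
    - {"dp": [-0.465, 0.272, -0.06], "twist": 1}
    - {"dp": [-0.465, 0.272, -0.06], "twist": 1}
    - {"dp": [-0.465, 0.272, -0.06], "twist": 1}
    - {"dp": [0, 0, 0], "twist": 0}
    - {"dp": [0, 0, 0], "twist": 0}

```text
time_s: 15.8
ee_pos: [0.4902, -0.349, 0.238]
eef_rot: [-3.141, 0.0, 0.432]
force: [-0.2, 1.6, 0.3]
grip_width: 0.0005
grip_force: 0.0
```

```bash
cat > knob.py <<'E'
from h import *
def look(name,pic):
    p,d,c,W=cam(name); save(pic,p); X=cloud(d,c,W)
    hsv=cv2.cvtColor(p,cv2.COLOR_RGB2HSV); m=(abs(X[...,0]-.55)<.09)&(abs(X[...,1]+.38)<.09)&(X[...,2]>.03)
    z=np.load('con.npz'); c0,n=z['c0'],z['n']
    I=X[m]; 
    for t in(.008,.004,.003):
        I=X[m]; I=I[abs((I-c0)@n)<t]; c0=I.mean(0); n=np.linalg.svd(I-c0,full_matrices=False)[2][2]; n*=np.sign(n[2])
    red=X[m&((hsv[...,0]<7)|(hsv[...,0]>173))&(hsv[...,1]>120)&(hsv[...,2]>60)]
    h=(red-c0)@n; T=red[h>.035]; d0=np.array([n[0],n[1],0]); d0-=d0@n*n; d0/=np.linalg.norm(d0); t0=np.cross(n,d0)
    q=np.c_[(T-c0)@d0,(T-c0)@t0]; r=cv2.minAreaRect(q.astype(np.float32)); print('n',n,'c0',c0,len(I),'top h',np.median(h[h>.03]),len(T))
    ax=np.linalg.svd(q-q.mean(0),full_matrices=False)[2][0]; ax*=np.sign(ax[0]) if abs(ax[0])>.2 else 1
    print('rect(d,t)',r,'angle from downhill',np.degrees(np.arctan2(ax[1],ax[0])))
    F=c0+r[0][0]*d0+r[0][1]*t0; print('F',F,'d0',d0,'t0',t0)
    return F,d0,t0,n
E
python3 - <<'E'
from knob import *
F,d0,t0,n=look('wrist','w6.png'); o,T=pose(); print(o['time_s'],o['ee_pos'],o['eef_rot'])
np.savez('knob.npz',F=F,d0=d0,t0=t0,n=n)
E
```

```text
n [-0.24223822  0.51889727  0.81979648] c0 [ 0.56232436 -0.38732149  0.09865838] 8281 top h 0.03726285124400115 819
rect(d,t) ((0.00755162350833416, 0.005877327173948288), (0.05988796055316925, 0.013623406179249287), 0.42333555221557617) angle from downhill 0.8731974721847124
F [ 0.55438    -0.38419802  0.0943339 ] d0 [-0.3467813   0.74283847 -0.57265499] t0 [-0.90612548 -0.42300901  0.        ]
15.85 [ 0.49028453 -0.34874315  0.23806626] [-3.14073692e+00  1.65037491e-04  4.32022721e-01]
```

View pics/w6.png

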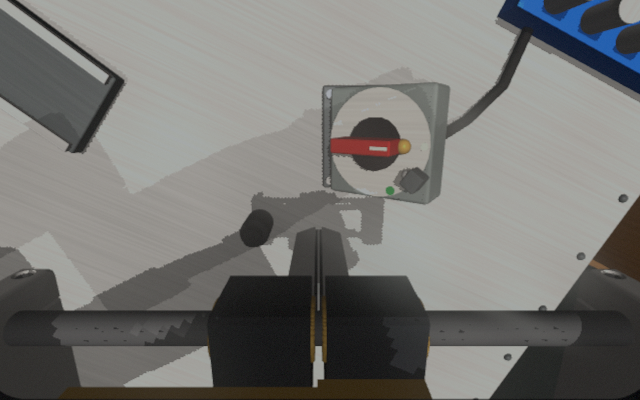

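```bash
python3 - <<'E'
from h import *
plan(.5145,-.3648,.0947,.437,6)
E
```

```text
n 6 dp [0.063 0.103 0.597] twist -0.012 from [ 0.4903 -0.3487  0.2381] 0.432
```

Emit:
step_arm:
  deltas:
    - {"dp": [0.063, 0.103, 0.6], "twist": 0}
    - {"dp": [0.063, 0.103, 0.6], "twist": 0}
    - {"dp": [0.063, 0.103, 0.6], "twist": 0}
    - {"dp": [0.063, 0.103, 0.6], "twist": 0}
    - {"dp": [0.063, 0.103, 0.6], "twist": 0}
    - {"dp": [0.063, 0.103, 0.58], "twist": 0}
    - {"dp": [0, 0, 0], "twist": 0}
    - {"dp": [0, 0, 0], "twist": 0}

```text
time_s: 16.65
ee_pos: [0.5141, -0.3653, 0.0958]
eef_rot: [-3.141, 0.0, 0.431]
force: [-0.5, 0.2, 1.0]
grip_width: 0.0002
grip_force: 0.0
```

Emit:
step_arm:
  deltas:
    - {"dp": [0.12, 0, 0], "twist": 0}
    - {"dp": [0.12, 0, 0], "twist": 0}
    - {"dp": [0.12, 0, 0], "twist": 0}
    - {"dp": [0.12, 0, 0], "twist": 0}
    - {"dp": [0, 0, 0], "twist": 0}

```text
time_s: 17.15
ee_pos: [0.5268, -0.3595, 0.0962]
eef_rot: [-3.138, 0.009, 0.428]
force: [-40.3, -2.8, 16.6]
grip_width: 0.0003
grip_force: 19.5
```

Emit:
step_arm:
  deltas:
    - {"dp": [-0.08, 0, 0], "twist": 0}
    - {"dp": [0, 0, 0], "twist": 0}

```text
time_s: 17.35
ee_pos: [0.5262, -0.3604, 0.0964]
eef_rot: [-3.141, 0.003, 0.428]
force: [-20.2, -2.2, 9.4]
grip_width: 0.0003
grip_force: 9.6
```

```bash
python3 - <<'E'
from h import *
o,T=pose(); print(o['force'],o['moment'],o['ee_pos'])
ims=[]
for n,(a,b,c_,d_) in {'wrist':(60,260,250,480),'side':(300,400,210,390)}.items():
    p,d,c,W=cam(n); ims.append(cv2.resize(p[a:b,c_:d_],(390,340),interpolation=cv2.INTER_CUBIC))
save('k2.png',np.hstack(ims))
E
```

```text
[-20.22632791  -2.22067373   9.42460627] [-0.55405697  3.32578767 -0.17847366] [ 0.5261951  -0.36035774  0.09639438]
```

View pics/k2.png

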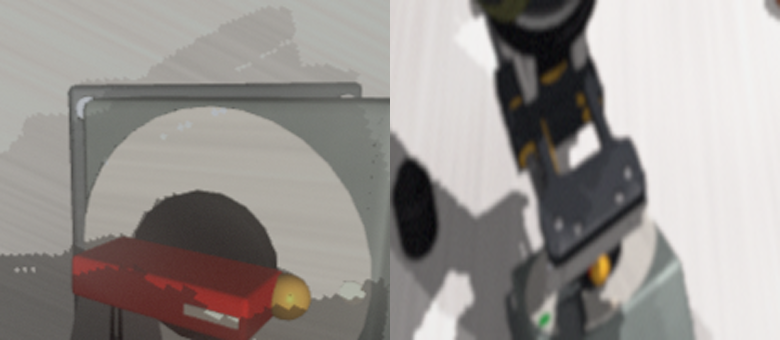

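```bash
python3 - <<'E'
from knob import *
F,d0,t0,n=look('wrist','w7.png')
k=np.load('knob.npz'); o,T=pose(); e=o['ee_pos']-k['F']; print('tip d,t,h',e@k['d0'],-e@k['t0'],e@k['n'])
# bar top points expressed in old knob frame
p,d,c,W=cam('wrist'); X=cloud(d,c,W); hsv=cv2.cvtColor(p,cv2.COLOR_RGB2HSV)
m=((hsv[...,0]<7)|(hsv[...,0]>173))&(hsv[...,1]>120)&(hsv[...,2]>60); Y=(X-k['F']); 
q=np.stack([Y@k['d0'],-(Y@k['t0']),Y@k['n']],-1); mm=m&(q[...,2]>.033)&(q[...,2]<.042)&(np.hypot(q[...,0],q[...,1])<.05)
r=cv2.minAreaRect(q[mm][:,:2].astype(np.float32)); print(r)
# closed finger cross-section as seen: points near TCP z..+.02
P=(X-o['ee_pos'])@T[:3,:3]; f=(P[...,2]>-.06)&(P[...,2]<.002)&(abs(P[...,0])<.03)&(abs(P[...,1])<.03)&~m
for a,b in((-.06,-.04),(-.04,-.02),(-.02,0)):
    g=P[f&(P[...,2]>a)&(P[...,2]<b)]; print(a,len(g),np.percentile(g,[1,99],0).round(4).tolist() if len(g) else '')
E
```

```text
n [-0.23202612  0.52080827  0.82153675] c0 [ 0.57920444 -0.38621926  0.10319937] 18438 top h 0.03683807493023267 2097
rect(d,t) ((0.014916280284523964, 0.022084182128310204), (0.014182996936142445, 0.05966353043913841), 89.31349182128906) angle from downhill 0.6668839329644959
F [ 0.55404476 -0.38401281  0.09469477] d0 [-0.33432626  0.75043226 -0.57015557] t0 [-9.13449414e-01 -4.06952292e-01  2.77555756e-17]
tip d,t,h 0.026284774838713748 -0.015437572784873347 0.020896209932076897
((-6.961449980735779e-05, 0.0001499578356742859), (0.0594949871301651, 0.014477424323558807), 1.4728683233261108)
-0.06 1230 [[-0.0057, -0.0102, -0.0593], [0.0155, 0.0294, -0.0402]]
-0.04 1123 [[0.0074, -0.01, -0.0398], [0.0227, 0.0265, -0.0202]]
-0.02 1201 [[-0.0093, -0.0113, -0.0198], [0.0297, 0.0297, -0.0002]]
```

```bash
python3 - <<'E'
from h import *
plan(.5159,-.3492,.095,None,2)
E
```

```text
n 2 dp [-0.059 -0.18   0.017] twist -0.0 from [ 0.5262 -0.3603  0.0964] 0.428
```

Emit:
step_arm:
  deltas:
    - {"dp": [-0.2, 0, 0], "twist": 0}
    - {"dp": [0, -0.18, 0], "twist": 0}
    - {"dp": [0, -0.18, 0.02], "twist": 0}
    - {"dp": [0, 0, 0], "twist": 0}
    - {"dp": [0, 0, 0], "twist": 0}

```text
time_s: 18.05
ee_pos: [0.5152, -0.3492, 0.0948]
eef_rot: [3.141, -0.0, 0.43]
force: [-0.5, -0.2, -0.1]
grip_width: 0.0005
grip_force: 0.0
```

```bash
cat >k.py <<'E'
from h import *
k=np.load('knob.npz'); o,T=pose(); e=o['ee_pos']-k['F']; print('tip d,t,h',e@k['d0'],-e@k['t0'],e@k['n'],o['force'])
E
python3 k.py
```

```text
tip d,t,h 0.03930670655078177 -0.020732220108710224 0.028053200782733087 [-0.47873596 -0.22228722 -0.05421946]
```

Emit:
step_arm:
  deltas:
    - {"dp": [0.1, 0, 0], "twist": 0}
    - {"dp": [0.1, 0, 0], "twist": 0}
    - {"dp": [0.06, 0, 0], "twist": 0}
    - {"dp": [0, 0, 0], "twist": 0}

```text
time_s: 18.45
ee_pos: [0.5236, -0.345, 0.0941]
eef_rot: [-3.139, 0.002, 0.429]
force: [-8.6, 1.1, 2.3]
grip_width: 0.0004
grip_force: 4.1
```

```bash
python3 k.py
```

```text
tip d,t,h 0.03991088403005561 -0.011283566115385064 0.027620314192068576 [-8.58363866  1.14914856  2.34382858]
```

Emit:
step_arm:
  deltas:
    - {"dp": [0.1, 0, 0], "twist": 0}
    - {"dp": [0.1, 0, 0], "twist": 0}
    - {"dp": [0, 0, 0], "twist": 0}

```text
time_s: 18.75
ee_pos: [0.532, -0.3418, 0.0945]
eef_rot: [-3.141, 0.0, 0.429]
force: [0.5, -1.1, -0.2]
grip_width: 0.0004
grip_force: 0.0
```

Emit:
step_arm:
  deltas:
    - {"dp": [0.08, 0, 0], "twist": 0}
    - {"dp": [0.08, 0, 0], "twist": 0}
    - {"dp": [0, 0, 0], "twist": 0}

```text
time_s: 19.05
ee_pos: [0.5379, -0.3391, 0.0947]
eef_rot: [3.141, -0.0, 0.43]
force: [-0.4, -0.0, -0.1]
grip_width: 0.0008
grip_force: 0.0
```

```bash
python3 k.py
```

```text
tip d,t,h 0.039048521286489425 0.004176555740630063 0.02766681282330674 [-0.37565382 -0.02763786 -0.1262336 ]
```

Emit:
step_arm:
  deltas:
    - {"dp": [0, -0.2, -0.3], "twist": 0}
    - {"dp": [0, -0.2, -0.9], "twist": 0}
    - {"dp": [0, 0, -0.9], "twist": 0}
    - {"dp": [-0.3, 0, -0.9], "twist": 0}
    - {"dp": [-0.3, 0, -0.5], "twist": 0}
    - {"dp": [0, 0, 0], "twist": 0}
    - {"dp": [0, 0, 0], "twist": 0}

```text
time_s: 19.75
ee_pos: [0.5088, -0.3344, 0.2346]
eef_rot: [3.142, -0.0, 0.429]
force: [0.5, 0.7, -0.6]
grip_width: 0.0008
grip_force: 0.0
```

```bash
python3 - <<'E'
from h import *
k=np.load('knob.npz'); p,d,c,W=cam('wrist'); save('w8.png',p[60:260,220:540]); X=cloud(d,c,W); hsv=cv2.cvtColor(p,cv2.COLOR_RGB2HSV)
m=((hsv[...,0]<7)|(hsv[...,0]>173))&(hsv[...,1]>120)&(hsv[...,2]>60); Y=(X-k['F']); 
q=np.stack([Y@k['d0'],-(Y@k['t0']),Y@k['n']],-1); mm=m&(q[...,2]>.033)&(q[...,2]<.042)&(np.hypot(q[...,0],q[...,1])<.05)
Q=q[mm][:,:2]; a=np.linalg.svd(Q-Q.mean(0),full_matrices=False)[2][0]; a*=np.sign(a[0]); print(len(Q),cv2.minAreaRect(Q.astype(np.float32)),'theta',np.arctan2(a[1],a[0]))
# press geometry: lever, top1 cloud
p,d,c,W=cam('top'); X=cloud(d,c,W); p2,d2,c2,W2=cam('side'); X2=cloud(d2,c2,W2)
P=np.concatenate([X.reshape(-1,3),X2.reshape(-1,3)]); C=np.concatenate([p.reshape(-1,3),p2.reshape(-1,3)])
ok=(C.max(1)<60)&(abs(P[:,0]-.615)<.05)&(abs(P[:,1]-.02)<.06)&(P[:,2]>.2); B=P[ok]
from scipy.optimize import least_squares
f=least_squares(lambda s:np.linalg.norm(B-s,axis=1)-.016,[.613,.02,.29],loss='soft_l1',f_scale=.002); print('ball',len(B),f.x,np.sqrt(np.mean(f.fun**2)))
u=np.array([.2317,.9728]);v=np.array([u[1],-u[0]])
L=P[(P[:,2]>.15)&(P[:,2]<.34)&(P[:,0]>.5)]; a=L[:,:2]@u;b=L[:,:2]@v
bl=f.x[:2]@u,f.x[:2]@v; print('ball u,v',bl)
for s in np.arange(bl[0]-.02,bl[0]+.26,.02):
    g=L[(abs(a-s)<.01)&(abs(b-bl[1])<.03)]
    if len(g): print(round(s-bl[0],3),len(g),np.median(g[:,:2]@v).round(4),np.median(g[:,2]).round(4),g[:,2].max().round(3))
E
```

```text
911 ((-0.00030771875753998756, -7.79125839471817e-05), (0.05901581794023514, 0.014992784708738327), 69.74130249023438) theta 1.2057022937526927
ball 171 [0.61393529 0.02967852 0.29640283] 0.0016093320912048392
ball u,v (np.float64(0.1711200710514637), np.float64(0.590359735397108))
-0.02 106 0.5898 0.3004 0.312
0.0 159 0.591 0.3082 0.315
0.02 38 0.5897 0.296 0.31
0.04 36 0.5904 0.2875 0.294
0.06 43 0.59 0.2805 0.288
0.08 43 0.5909 0.2738 0.283
0.1 39 0.5906 0.2679 0.276
0.12 43 0.5906 0.2614 0.27
0.14 36 0.5906 0.2552 0.265
0.16 45 0.591 0.2476 0.254
0.18 261 0.5835 0.2453 0.259
0.2 99 0.5854 0.2475 0.257
```

View pics/w8.png

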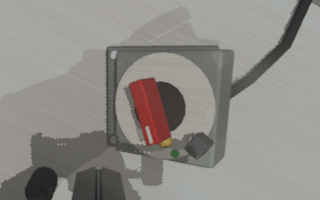

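```bash
python3 - <<'E'
from h import *
plan(.6139,.0297,.345,1.27,12)
E
```

```text
n 12 dp [ 0.723 -0.372 -0.233] twist -1.003 from [ 0.5089 -0.3342  0.2332] 0.43
```

Emit:
step_arm:
  deltas:
    - {"dp": [0.723, -0.372, -0.7], "twist": -1}
    - {"dp": [0.723, -0.372, -0.7], "twist": -1}
    - {"dp": [0.723, -0.372, -0.7], "twist": -1}
    - {"dp": [0.723, -0.372, -0.7], "twist": -1}
    - {"dp": [0.723, -0.372, 0], "twist": -1}
    - {"dp": [0.723, -0.372, 0], "twist": -1}
    - {"dp": [0.723, -0.372, 0], "twist": -1}
    - {"dp": [0.723, -0.372, 0], "twist": -1}
    - {"dp": [0.723, -0.372, 0], "twist": -1}
    - {"dp": [0.723, -0.372, 0], "twist": -1}
    - {"dp": [0.723, -0.372, 0], "twist": -1}
    - {"dp": [0.723, -0.372, 0], "twist": -1}

```text
time_s: 21.1
ee_pos: [0.6145, 0.031, 0.3452]
eef_rot: [-3.14, 0.001, 1.27]
force: [0.5, -0.1, -1.1]
grip_width: 0.0003
grip_force: 0.0
```

```bash
python3 - <<'E'
from h import *
ctrl.camera('side'); plan(.6145,.0315,.314,None,2)
o,T=pose(); u=np.array([.2317,.9728,0]); print('force',o['force'],'u in tool',u@T[:3,:3])
a0=.32
for a in np.linspace(.32,-.30,11): print(round(a,3),'du',round(.2*(np.cos(a0)-np.cos(a)),4),'dz',round(.2*(np.sin(a)-np.sin(a0)),4))
E
```

```text
n 2 dp [-0.043  0.019  0.394] twist -0.0 from [0.614  0.0352 0.3455] 1.278
force [-0.56644722  3.87667579 -0.14427143] u in tool [ 9.98265251e-01 -5.90819248e-02  7.38042063e-04]
0.32 du 0.0 dz 0.0
0.258 du -0.0035 dz -0.0119
0.196 du -0.0063 dz -0.024
0.134 du -0.0084 dz -0.0362
0.072 du -0.0096 dz -0.0485
0.01 du -0.0101 dz -0.0609
-0.052 du -0.0099 dz -0.0733
-0.114 du -0.0089 dz -0.0857
-0.176 du -0.0071 dz -0.0979
-0.238 du -0.0045 dz -0.1101
-0.3 du -0.0012 dz -0.122
```

Emit:
step_arm:
  deltas:
    - {"dp": [0, 0, 0.4], "twist": 0}
    - {"dp": [0, 0, 0.35], "twist": 0}
    - {"dp": [-0.08, 0, 0.3], "twist": 0}
    - {"dp": [-0.07, 0, 0.3], "twist": 0}
    - {"dp": [-0.05, 0, 0.3], "twist": 0}
    - {"dp": [-0.03, 0, 0.3], "twist": 0}
    - {"dp": [-0.01, 0, 0.3], "twist": 0}

```text
time_s: 21.85
ee_pos: [0.6116, 0.0198, 0.2557]
eef_rot: [3.142, -0.0, 1.267]
force: [0.7, -1.4, 1.9]
grip_width: 0.0005
grip_force: 0.9
```

Emit:
step_arm:
  deltas:
    - {"dp": [0, 0, 0.3], "twist": 0}
    - {"dp": [0.02, 0, 0.3], "twist": 0}
    - {"dp": [0.04, 0, 0.3], "twist": 0}
    - {"dp": [0.05, 0, 0.25], "twist": 0}
    - {"dp": [0, 0, 0], "twist": 0}

```text
time_s: 22.35
ee_pos: [0.6126, 0.0248, 0.2089]
eef_rot: [-3.139, 0.0, 1.267]
force: [-0.3, 0.1, -0.4]
grip_width: 0.0003
grip_force: 0.0
```

Emit:
step_arm:
  deltas:
    - {"dp": [0.04, 0, 0.15], "twist": 0}
    - {"dp": [0.04, 0, 0.15], "twist": 0}
    - {"dp": [0.04, 0, 0.1], "twist": 0}

```text
time_s: 22.65
ee_pos: [0.6145, 0.029, 0.1943]
eef_rot: [3.141, 0.0, 1.267]
force: [-0.1, -0.6, 0.2]
grip_width: 0.0006
grip_force: 0.7
```

```bash
cat >lv.py <<'E'
from h import *
from scipy.optimize import least_squares
o,T=pose(); print(o['time_s'],o['ee_pos'],o['force'])
p,d,c,W=cam('side'); X=cloud(d,c,W)
u=np.array([.2317,.9728]);v=np.array([u[1],-u[0]])
P=X.reshape(-1,3); a=P[:,:2]@u; b=P[:,:2]@v; C=p.reshape(-1,3)
L=P[(abs(b-.59)<.012)&(a>.2)&(a<.34)&(P[:,2]>.12)]; 
if len(L)>5: f=np.polyfit(L[:,:2]@u,L[:,2],1); print('lever slope',len(L),f[0],'value',.436+np.arctan(f[0]))
hsv=cv2.cvtColor(p,cv2.COLOR_RGB2HSV).reshape(-1,3)
q=P[(hsv[:,0]>15)&(hsv[:,0]<35)&(hsv[:,1]>130)&(a>.29)&(a<.37)&(abs(b-.446)<.035)&(P[:,2]>.03)]
print('yellow z',len(q),np.percentile(q[:,2],[1,10,25,50,75,90,99]).round(4))
save('side_lv.png',cv2.resize(p[80:300,220:400],(648,600*22*0//1+560),interpolation=cv2.INTER_CUBIC))
E
python3 lv.py
```

```text
22.65 [0.61447507 0.02898809 0.19427391] [-0.07669792 -0.6125715   0.15370289]
lever slope 88 -3.59013958513766 value -0.8631413424883463
yellow z 211 [0.0386 0.0407 0.0424 0.0578 0.0806 0.0847 0.0863]
```

View pics/side_lv.png

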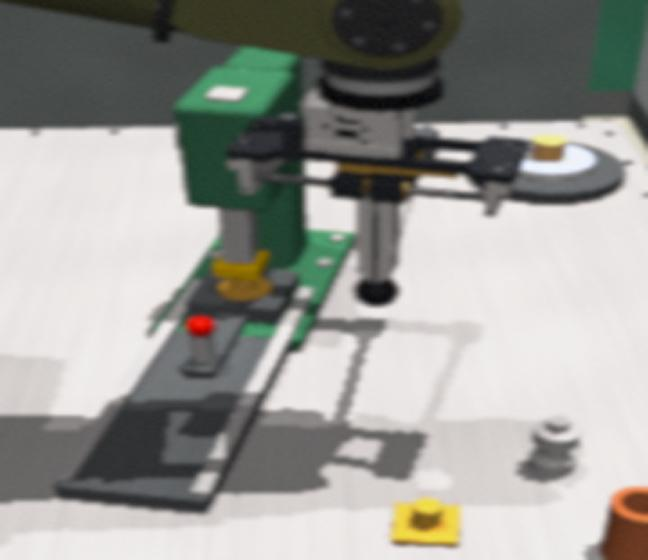

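Emit:
step_arm:
  deltas:
    - {"dp": [0.03, 0, 0.1], "twist": 0}
    - {"dp": [0.03, 0, 0.1], "twist": 0}
    - {"dp": [0, 0, 0], "twist": 0}

```text
time_s: 23.0
ee_pos: [0.6151, 0.0313, 0.1861]
eef_rot: [-3.141, 0.0, 1.267]
force: [-0.4, -0.7, -0.1]
grip_width: 0.0005
grip_force: 0.0
```

Emit:
step_arm:
  deltas:
    - {"dp": [0.03, 0, 0.1], "twist": 0}
    - {"dp": [0, 0, 0], "twist": 0}

```text
time_s: 23.2
ee_pos: [0.6155, 0.0325, 0.1822]
eef_rot: [-3.141, -0.0, 1.267]
force: [-0.5, -0.1, 0.7]
grip_width: 0.0007
grip_force: 0.0
```

Emit:
step_arm:
  deltas:
    - {"dp": [0.04, 0, 0.1], "twist": 0}
    - {"dp": [0.04, 0, 0.1], "twist": 0}

```text
time_s: 23.4
ee_pos: [0.6165, 0.0353, 0.1745]
eef_rot: [3.141, 0.0, 1.267]
force: [-0.1, -2.6, 2.6]
grip_width: 0.0005
grip_force: 1.1
```

Emit:
step_arm:
  deltas:
    - {"dp": [0.04, 0, 0.1], "twist": 0}
    - {"dp": [0.04, 0, 0.1], "twist": 0}

```text
time_s: 23.6
ee_pos: [0.6174, 0.0385, 0.1663]
eef_rot: [-3.141, 0.0, 1.267]
force: [-0.6, -1.6, 2.8]
grip_width: 0.0006
grip_force: 1.1
```

```bash
python3 lv.py
```

```text
23.6 [0.6174004  0.03851038 0.16625244] [-0.57328798 -1.59047106  2.7668289 ]
lever slope 85 -2.3464944655155735 value -0.7319370967332504
yellow z 204 [0.038  0.0404 0.0421 0.0547 0.0791 0.0833 0.0859]
```

View pics/side_lv.png

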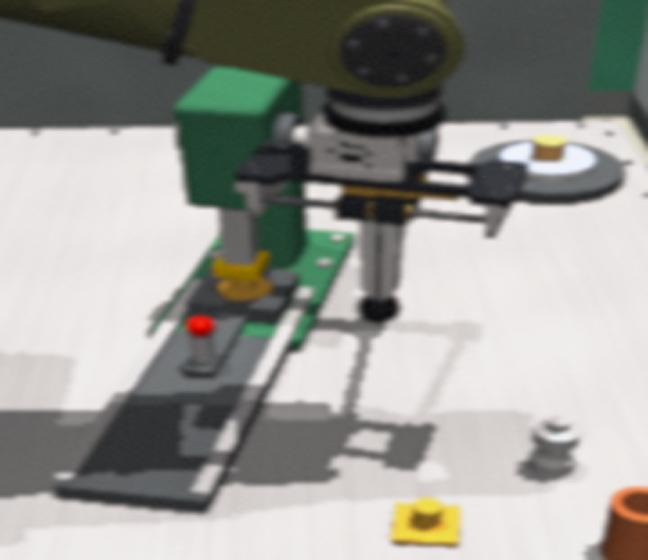

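Emit:
step_arm:
  deltas:
    - {"dp": [0.05, 0, 0.1], "twist": 0}
    - {"dp": [0.05, 0, 0.1], "twist": 0}
    - {"dp": [0.05, 0, 0.1], "twist": 0}

```text
time_s: 23.95
ee_pos: [0.6192, 0.0443, 0.1543]
eef_rot: [-3.142, 0.0, 1.267]
force: [-0.6, -1.3, 3.5]
grip_width: 0.0003
grip_force: 1.3
```

Emit:
step_arm:
  deltas:
    - {"dp": [0.03, 0, 0.06], "twist": 0}
    - {"dp": [0.02, 0, 0.05], "twist": 0}
    - {"dp": [0, 0, 0], "twist": 0}

```text
time_s: 24.25
ee_pos: [0.6201, 0.0454, 0.1521]
eef_rot: [3.14, 0.001, 1.267]
force: [-4.9, -4.4, 15.5]
grip_width: 0.0004
grip_force: 7.9
```

Emit:
step_arm:
  deltas:
    - {"dp": [0, 0, -0.15], "twist": 0}
    - {"dp": [-0.2, 0, -0.5], "twist": 0}
    - {"dp": [-0.4, 0, -0.9], "twist": 0}
    - {"dp": [-0.6, 0, -0.9], "twist": 0}
    - {"dp": [-0.8, 0, -0.9], "twist": 0}
    - {"dp": [-0.9, 0, -0.3], "twist": 0}
    - {"dp": [-0.9, 0, 0], "twist": 0}
    - {"dp": [0, 0, 0], "twist": 0}
    - {"dp": [0, 0, 0], "twist": 0}

```text
time_s: 25.15
ee_pos: [0.5743, -0.099, 0.2959]
eef_rot: [-3.141, -0.0, 1.266]
force: [-0.1, 0.1, 0.4]
grip_width: 0.0001
grip_force: 0.0
```

```bash
python3 lv.py; python3 - <<'E'
from h import *
for n in('top','side'):
    p,d,c,W=cam(n); X=cloud(d,c,W); k=np.load('knob.npz'); hsv=cv2.cvtColor(p,cv2.COLOR_RGB2HSV)
    m=((hsv[...,0]<7)|(hsv[...,0]>173))&(hsv[...,1]>120)&(hsv[...,2]>60); Y=X-k['F']
    q=np.stack([Y@k['d0'],-(Y@k['t0']),Y@k['n']],-1); mm=m&(q[...,2]>.03)&(q[...,2]<.045)&(np.hypot(q[...,0],q[...,1])<.05); Q=q[mm][:,:2]
    if len(Q)>5: a=np.linalg.svd(Q-Q.mean(0),full_matrices=False)[2][0]; a*=np.sign(a[0]); print(n,len(Q),'theta',np.arctan2(a[1],a[0]))
    B=X[(p.max(2)<60)&(abs(X[...,0]-.617)<.04)&(abs(X[...,1]-.04)<.05)&(X[...,2]>.1)]
    if len(B): print('ball',len(B),np.median(B,0),B.max(0))
    r=X[m&(X[...,1]>.05)&(X[...,1]<.15)&(X[...,2]>.05)&(X[...,2]<.1)&(X[...,0]<.55)]
    if len(r): print('die ball',(r.min(0)+r.max(0))/2)
E
```

```text
25.15 [ 0.57428482 -0.0990326   0.29591858] [-0.09082638  0.05726591  0.40631079]
lever slope 239 0.582239531541593 value 0.9632579590920627
yellow z 202 [0.0384 0.0408 0.0423 0.0564 0.0792 0.0837 0.0863]
top 82 theta 1.1815449636514774
ball 57 [0.616058   0.04333499 0.14782903] [0.62920757 0.05271001 0.15522098]
die ball [0.4837578  0.10459318 0.08247316]
side 245 theta 1.2262719723103022
ball 68 [0.61601608 0.03305309 0.14429188] [0.62684037 0.04295826 0.15289203]
die ball [0.48437272 0.1041338  0.07993742]
```

View pics/side_lv.png

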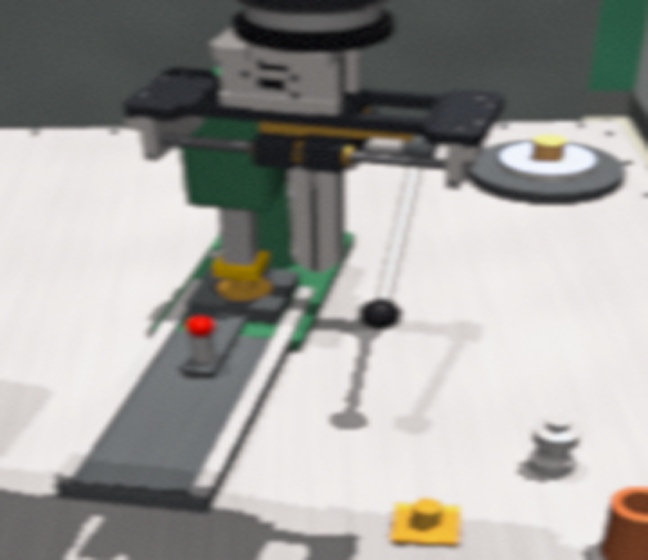

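The lever is down: its ball is at (380,313) and its value is about 0.95. The yellow block sits on the blank at (242,265), the die is home, the knob is at about 1.2 rad, and the arm is clear of everything.

```bash
python3 -c "from station import ctrl; print(ctrl.hand_in())"
```

```text
the job is handed in; nothing more can be done
None
```

The job is done and handed in: the round blank sits flat in the die, the die is fully home, the knob is latched at about 1.2 rad, and the lever is down at its stop with the yellow block on the blank. One thing could count against it: on my first push at the knob, the fingertips read about 40–44 N at the wrist, well under the 120 N wrist limit but about at the 40 N limit for the arm and gripper body. I backed off and turned it with about 9 N.

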